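# Set a slotted shelf post home against the fence and end stop

### The job

Square up the long slotted steel shelf post for drilling: push it across the board, nudging one end and the other as needed, until its side lies flat along the aluminium fence over its whole length and is pressed firmly home there, then slide it along the fence until its end butts firmly against the steel stop block, and leave it flush with both. Push gently, because the fence is only hand-tight and must not be shifted and the stop must not be rammed; keep the post lying on the board and leave the other things where they are.

Things in the scene. Friction and masses are not known exactly. Their poses are not given: they have to be found in the camera images.
- board: Plywood set-up board, 340 mm (x) by 560 mm (y), 12 mm thick, fixed on the bench; its top is 12 mm above the bench. Its x axis points away from the robot towards the fence, y runs along the fence, z up. Origin on the underside, 190 mm from the far (+x) edge and 150 mm from the near edge, midway in y.
- fence: Aluminium fence bar, 400 mm long (y), 40 mm high, 20 mm thick, on the board. Origin on its working face, mid-length, at board-top level: the face is its plane x = 0, robot side is -x, axes parallel to the board's. Two hand-tight black knobs behind hold it: rigid up to about 25 N, beyond that it slips to +x and stays there.
- post: Long slotted square steel tube (shelf post), loose on the board, 0.38 to 0.6 kg: 270 mm long (its y), 30 mm wide (its x), 30 mm high, open at the ends, walls 3 mm, rows of slots. Its far (+x) side face, at x = +15 mm, goes against the fence; the near face is at x = -15 mm. Origin at the centre of the underside, z up. Dragging it over the board takes about 3 to 8 N; pushed high up it may tip.
- post_left (a point): Lower far corner of the post's +y end (post frame 15, 135, 0 mm).
- post_right (a point): Lower far corner of the post's -y end (post frame 15, -135, 0 mm).
- stop: Steel end-stop block, fixed on the board just beyond one end of the fence, left or right: 70 (x) by 40 (y) by 34 mm high, two bolt heads 5 mm high on top; axes parallel to the board's, origin at the centre of its underside. Its face towards the middle of the board, 20 mm from the origin in y, is where the post's end must butt. Rigid; press it with less than 30 N.
- tin: Small open grey tray of screws, 65 by 40 by 26 mm, 0.25 kg, loose on the board just beyond the other end of the fence (not the stop's end), at the same distance from the middle as the stop. Origin at the centre of its underside. Leave alone.
- offcut: Short piece of the same square tube, 70 mm long, loose on the board behind the fence. Leave alone.
- tape: Roll of tape, 64 mm across, 24 mm high, lying on the board behind the fence. Leave alone.
- hammer: Hammer lying on the bench right of the board. Leave alone.
- driver: Screwdriver lying on the bench just left of the board. Leave alone.
- mug: White mug, 80 mm wide, 90 mm high, on the bench left of the board. Leave alone.
- spray: Can 60 mm wide, 170 mm high, standing on the bench left of the board. Leave alone.
- screwbox: Cardboard box of screws, 90 by 130 by 50 mm, on the bench right of the board. Leave alone.

How it is judged:
By the outcome, as a careful person would: the job done as asked, in the order asked, and still so for the second after the job is handed in, with the robot touching nothing.
It also fails if it takes over 72 s, if anything falls off the work surface, if the arm or the gripper's body presses on something with over 40 N, if the wrist force passes 120 N, or if a joint passes its speed limit or range.

### The arm

A 6-joint arm with a two-finger parallel gripper is mounted at the origin on the work surface. World frame = base frame: x ahead of the robot, y to its left, z up, the work surface at z = 0. Lengths are in mm, angles in degrees, forces in N, time in s.
With the tool pointing down it reaches from about 375 to 900 mm from the base axis. Payload 3.1 kg.
Tool frame: the origin (TCP) lies on the mounting face of the last link; the fingertips stand 182 mm ahead of it and the grasp point (between the pads) lies 164 mm ahead of it; z points along the fingers, x is the direction in which the jaws open and shut, and the axes are right-handed (so a half turn about z gives the same grasp; the last joint's range is limited). The gripper opens to 87 mm and grips with 3 to 60 N. Pads are 19 mm wide; open, the fingers measure 117 mm over their backs; the gripper's body (75 mm by 190 mm) begins 51 mm behind the grasp point.
Start: joints at [-75.086, 30.224, 82.088, -0, 67.689, -10.227], TCP at [265.552, -565.756, 404.748] pointing down, gripper open.
Joint ranges: [-176.69, 176.69], [-43.24, 126.21], [12.49, 139.97], [-82, 262], [0, 151.66], [-163.58, 163.58]. Speed limits (degrees/s): [159.86, 159.86, 180, 180, 180, 180].

### API

Orientations are given as [roll, pitch, yaw] about the fixed x, y, z axes, in that order (R = Rz(yaw) Ry(pitch) Rx(roll)).
In Python, from plant import r, vision gives the robot as it stands.
- The arm moves only by the tool send_rows, never from a script. Its argument "motion" is a list of rows, each a list of 6 numbers: the shift along the tool's x, y, z in cm, then the turn, a rotation vector about the tool's x, y, z in degrees. A call has 1 to 12 rows; each row is the pose to reach, as a shift and turn from the pose commanded when the call began, along the tool's axes at that moment; what a row does not reach only later rows make up. A row lasts 1/12 s, in which the tool goes at most 41.7 mm and 7.16 degrees, less where a joint would pass 70% of its speed; a pose out of reach is approached as far as the arm can. A call with a gripper value outside its range is refused whole. "grip" is the opening, from -1 (shut) to 1 (fully open), set as the call begins (left out, the last holds). The fingers move at their own pace and stop on an object; "squeeze" is the grip in N (left out, the last holds). Time passes only in rows, so rows that repeat a pose let the fingers close. It gives the time, the measured TCP pose, the force and the opening at its end, in the units of the state.
- r.get_obs(): the state, without advancing time (a new reading comes with each control period).
- vision.get_image(name): name is "side" or "top"; returns a dict with "image" (420x560x3 uint8, blue, green, red), "K" (3x3 intrinsics, pixels), "R" (3x3) and "t" (3): a world point X has camera coordinates R X + t. Camera axes: x right, y down, z forward; pixel columns grow to the right and rows downward; lengths in mm; the calibration is good to about 2 mm. A picture is of the moment at which its call begins. There is no depth.
- r.job_done(): hands the job in, once; it reports no verdict.
The state is a dict: "time_s": time; "qpos": joint angles; "dq": joint speeds; "tau": joint torques, N m; "tool_pos": TCP position; "ee_rot": TCP orientation; "force": force on the tool from outside, world axes, zero at the start; "ft_torque": the same for the moment, N m; "opening": finger opening in mm.
Only numpy, scipy, OpenCV 4.12 (cv2) and the standard library are available. Lean on these libraries where they do the work, as an engineer would, in place of code of your own. Each camera call takes 0.05 s, during which the arm holds its last target.

## Working session

There is one attempt and no reset: what is moved stays moved. The work goes in short steps, Python scripts to look and compute and a tool call to move; the robot and the scene stay as the last step left them, time stands still between calls to the robot, and variables do not carry over. Pictures are saved under pics/ and viewed, and the job is handed in when it is done.

Besides the shell and the picture viewer there is one more tool, called after ">>>" as name(argument=value, ...), one argument or row to a line, values as JSON. send_rows: Moves the arm, as the interface text tells. Its arguments: {"type":"object","properties":{"motion":{"type":"array","items":{"type":"array","items":{"type":"number"}}},"grip":{"type":"number"},"squeeze":{"type":"number"}},"required":["motion"]}

```bash
mkdir -p pics; ls; python3 - <<'E'
from plant import r, vision
import cv2
for n in ("side","top"):
    d=vision.get_image(n); cv2.imwrite(f"pics/{n}0.png",d["image"]); print(n,d["K"],d["R"],d["t"])
print(r.get_obs())
E
```

```text
pics
side [[465.34364234   0.         277.16685481]
 [  0.         465.34364234 209.56530178]
 [  0.           0.           1.        ]] [[ 9.99437821e-01 -3.35262718e-02  1.73620261e-04]
 [-1.56363092e-02 -4.70695913e-01 -8.82156938e-01]
 [ 2.96571556e-02  8.81658294e-01 -4.70955525e-01]] [-541.14033786   81.59202443 1301.58248047]
top [[497.8487361    0.         273.97115739]
 [  0.         497.8487361  211.14744757]
 [  0.           0.           1.        ]] [[ 0.02312893 -0.99973024 -0.00212337]
 [-0.99683607 -0.02290031 -0.07611456]
 [ 0.0760454   0.0038771  -0.99709682]] [  13.20684555  574.69126707 1683.91072345]
{'time_s': 0.1, 'qpos': array([-7.50869278e+01,  3.02750762e+01,  8.21490322e+01, -1.00875644e-04,
        6.76905721e+01, -1.02288017e+01]), 'dq': array([-0.00370503, -0.08292554, -0.15888038,  0.04386458, -0.04186938,
       -0.0351258 ]), 'tau': array([-1.09381610e-03, -4.40986526e+01, -1.77149373e+01,  6.33464009e-02,
        5.33951609e-02, -5.25958933e-05]), 'tool_pos': array([ 265.46946881, -565.47937497,  403.85380026]), 'ee_rot': array([-1.79979727e+02,  1.12874369e-01, -6.48580678e+01]), 'force': array([-0.13869682,  0.37259938,  1.36927827]), 'ft_torque': array([ 0.00801466, -0.01292566, -0.01284577]), 'opening': 87.21238172126854}
```

View pics/side0.png

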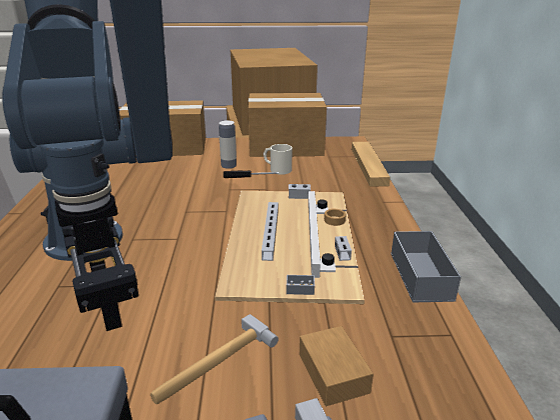

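View pics/top0.png

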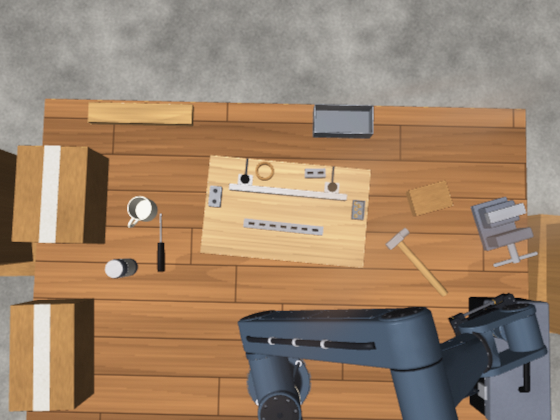

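The board is in view at top (200-370, 155-267), turned by about 5°, with the post at about (283,227). I'll zoom in to tell the stop from the tin.

```bash
python3 - <<'E'
import cv2
t=cv2.imread("pics/top0.png")[145:280,190:380]; cv2.imwrite("pics/topz.png",cv2.resize(t,None,fx=4.2,fy=4.2,interpolation=cv2.INTER_CUBIC))
t=cv2.imread("pics/side0.png")[175:310,210:370]; cv2.imwrite("pics/sidez.png",cv2.resize(t,None,fx=4.4,fy=4.4,interpolation=cv2.INTER_CUBIC))
E
```

```text
(no output)
```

View pics/topz.png

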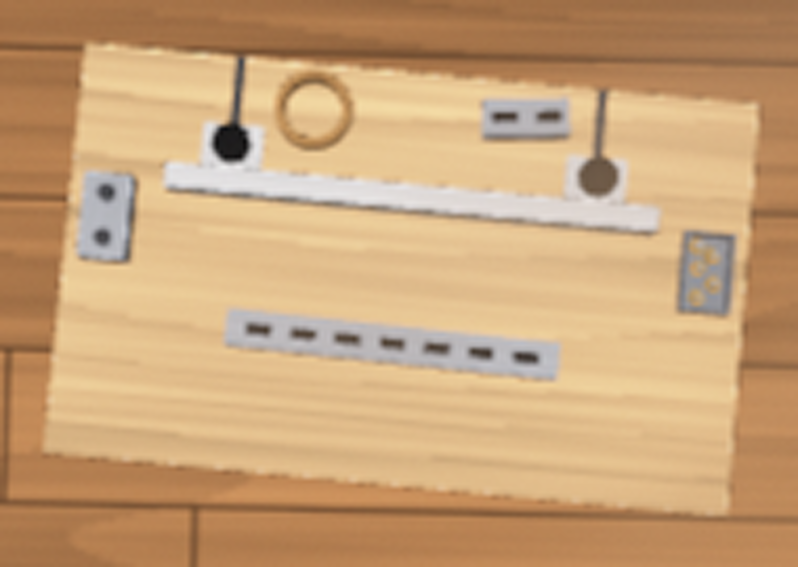

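View pics/sidez.png

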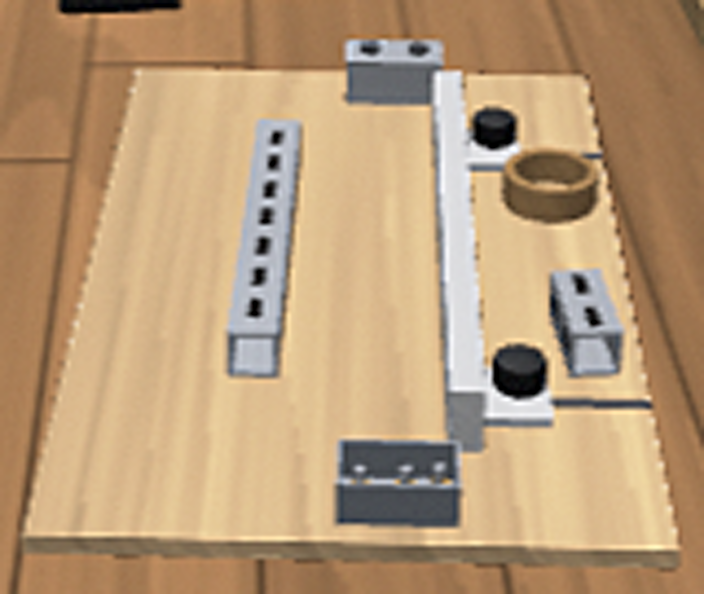

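The stop (two bolt heads) is at the left (+y) end and the tin of screws is at the right. In the zoomed top view, the fence's front top edge runs from (166,190) to (658,232). The post spans (230,310) to (556,379). Next I'll convert these to world positions.

```bash
cat > h.py <<'E'
import numpy as np, cv2
from plant import r, vision
def ray(d,uv,z):
    K,R,t=map(np.asarray,(d["K"],d["R"],d["t"])); t=t.ravel()
    c=-R.T@t; v=R.T@np.linalg.solve(K,[uv[0],uv[1],1.]); s=(z-c[2])/v[2]; return (c+s*v)[:2]
def proj(d,X):
    R=np.asarray(d["R"]); p,_=cv2.projectPoints(np.asarray(X,float).reshape(-1,3),cv2.Rodrigues(R)[0],np.asarray(d["t"],float),np.asarray(d["K"]),None); return p.reshape(-1,2)
E
python3 - <<'E'
from h import *
d=vision.get_image("top"); s=vision.get_image("side")
def tz(l,z,cam=d,f=4.2,o=(190,145)): return np.array([ray(cam,((u+.5)/f-.5+o[0],(v+.5)/f-.5+o[1]),z) for u,v in l])
np.set_printoptions(precision=1,suppress=True)
def ang(a,b): v=b-a; return np.degrees(np.arctan2(v[1],v[0])),np.linalg.norm(v)
B=tz([(87,43),(758,103),(728,514),(44,453)],12);print("board",B,ang(B[1],B[0]),ang(B[2],B[3]),ang(B[3],B[0]))
F=tz([(166,190),(658,232)],52);print("fence",F,ang(F[1],F[0]))
P=tz([(230,310),(559,343),(556,379),(226,346)],42);print("post",P,P.mean(0),ang(P[1],P[0]),ang(P[2],P[3]))
S=tz([(85,172),(136,175),(130,262),(78,257)],46);print("stop",S,S.mean(0))
T=tz([(682,232),(735,235),(730,315),(678,310)],38);print("tin",T.mean(0))
k=dict(cam=s,f=4.4,o=(210,175))
print("side board",tz([(136,70),(588,73),(680,550),(25,538)],12,**k))
P=tz([(260,121),(301,123),(279,335),(229,332)],42,**k);print("side post",P,P.mean(0))
F=tz([(433,72),(447,390)],52,**k);print("side fence",F,ang(F[1],F[0]))
S=tz([(347,42),(442,42),(443,62),(347,61)],46,**k);print("side stop",S,S.mean(0))
E
```

```text
board [[ 766.2  252.3]
 [ 728.7 -303.3]
 [ 390.7 -281.8]
 [ 427.2  276.2]] (np.float64(86.13930866412616), np.float64(556.8600284592344)) (np.float64(86.25381310699463), np.float64(559.2148834400904)) (np.float64(-4.043088470379764), np.float64(339.7888102312125))
fence [[ 640.6  179.4]
 [ 615.7 -216.5]] (np.float64(86.40535585789458), np.float64(396.61100375703626))
post [[ 545.7  125.9]
 [ 525.2 -139.4]
 [ 496.2 -137.4]
 [ 516.6  128.3]] [521.   -5.7] (np.float64(85.58318444147034), np.float64(266.05206876162197)) (np.float64(85.61006494292806), np.float64(266.50401468186743))
stop [[654.4 245.8]
 [652.9 204.5]
 [582.3 207.2]
 [585.4 249.2]] [618.7 226.7]
tin [ 584.8 -257.8]
side board [[ 428.6  271.2]
 [ 769.3  254.7]
 [ 727.4 -304.6]
 [ 391.3 -283.7]]
side post [[ 520.   125.2]
 [ 548.1  121.3]
 [ 526.2 -143.1]
 [ 497.6 -139. ]] [523.   -8.9]
side fence [[ 643.8  177.8]
 [ 615.1 -215.5]] (np.float64(85.82748846990481), np.float64(394.31469357040214))
side stop [[586.3 243. ]
 [656.4 240.7]
 [653.9 206.5]
 [584.6 210.5]] [620.3 225.2]
```

>>> send_rows(
  motion=[
    [-7,-7,0,0,0,5],
    [-14,-14,0,0,0,10],
    [-21,-21,0,0,0,15],
    [-28,-28,0,0,0,20],
    [-35,-35,0,0,0,25],
    [-42.3,-42.2,0,0,0,29],
    [-42.3,-42.2,0,0,0,29],
    [-42.3,-42.2,0,0,0,29],
    [-42.3,-42.2,0,0,0,29],
    [-42.3,-42.2,0,0,0,29],
    [-42.3,-42.2,0,0,0,29],
    [-42.3,-42.2,0,0,0,29],
  ],
  grip=1,
)

```text
time_s: 1.2
tool_pos: [435.1, -93.3, 404.9]
ee_rot: [-180.0, -0.0, -93.9]
force: [0.6, -0.1, -0.5]
opening: 87.1
```

>>> send_rows(
  motion=[
    [-4,-1.2,0,0,0,0],
    [-7,-2,2,0,0,0],
    [-9,-2.6,5,0,0,0],
    [-9,-2.6,8,0,0,0],
    [-9,-2.6,11,0,0,0],
    [-9,-2.6,14,0,0,0],
    [-9,-2.6,15,0,0,0],
    [-9,-2.6,15,0,0,0],
  ],
)

```text
time_s: 1.87
tool_pos: [466.1, -7.0, 252.2]
ee_rot: [179.6, 0.1, -93.8]
force: [-0.2, -0.3, -1.0]
opening: 87.0
```

>>> send_rows(
  motion=[
    [0,0,2,0,0,0],
    [0,0,4,0,0,0],
    [0,0,4.8,0,0,0],
    [0,0,4.8,0,0,0],
    [0,0,4.8,0,0,0],
  ],
)

```text
time_s: 2.28
tool_pos: [467.2, -7.4, 207.3]
ee_rot: [-180.0, -0.0, -93.9]
force: [0.4, 0.3, 0.1]
opening: 87.2
```

```bash
cat >> h.py <<'E'
U=np.array([.9977,-.0671]);V=np.array([.0671,.9977])
def st():
    o=r.get_obs(); p=o["tool_pos"]; f=o["force"]
    print("t %.2f"%o["time_s"],"pos",p.round(1),"uv",(p[:2]@U).round(1),(p[:2]@V).round(1),"rot",o["ee_rot"].round(2),"Fuv %.1f %.1f z %.1f"%(f[:2]@U,f[:2]@V,f[2]),o["opening"].round(1))
def pic(n,name,box,f):
    d=vision.get_image(n); x0,y0,x1,y1=box
    cv2.imwrite(name,cv2.resize(d["image"][y0:y1,x0:x1],None,fx=f,fy=f,interpolation=cv2.INTER_CUBIC)); return d
E
python3 - <<'E'
from h import *
st(); pic("side","pics/s1.png",(150,130,370,310),3.5);st()
E
```

```text
Traceback (most recent call last):
  File "h.py", line 11, in st
    print("t %.2f"%o["time_s"],"pos",p.round(1),"uv",(p[:2]@U).round(1),(p[:2]@V).round(1),"rot",o["ee_rot"].round(2),"Fuv %.1f %.1f z %.1f"%(f[:2]@U,f[:2]@V,f[2]),o["opening"].round(1))
                                                                                                                                                                    ^^^^^^^^^^^^^^^^^^
AttributeError: 'float' object has no attribute 'round'
```

```bash
sed -i 's/o\["opening"\].round(1)/round(o["opening"],1)/' h.py
python3 - <<'E'
from h import *
st(); pic("side","pics/s1.png",(150,130,370,310),3.5);st()
E
```

```text
t 2.28 pos [467.2  -7.4 207.3] uv 466.6 24.0 rot [-179.98   -0.    -93.87] Fuv 0.4 0.3 z 0.1 87.2
t 2.33 pos [467.3  -7.4 207.6] uv 466.7 24.0 rot [-1.7991e+02 -2.0000e-02 -9.3860e+01] Fuv -0.2 -0.9 z 0.7 87.0
```

View pics/s1.png

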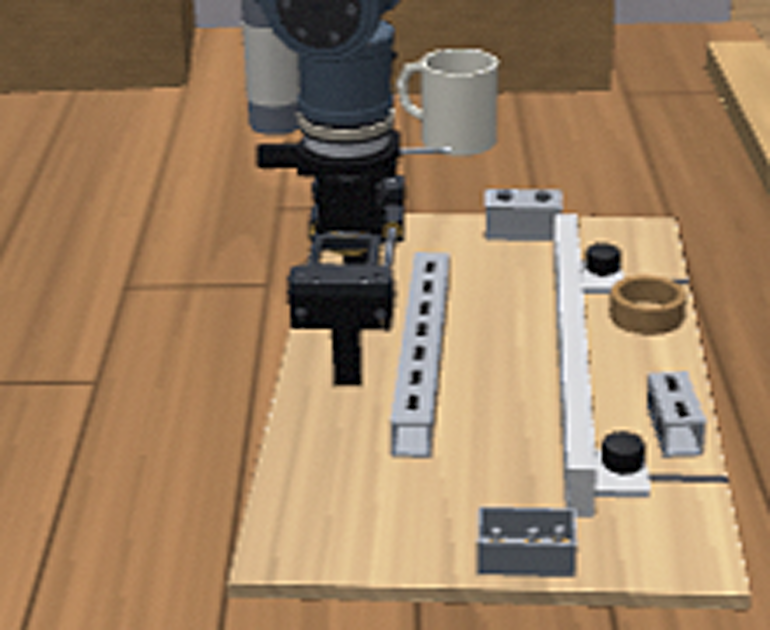

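The gripper is beside the post with its fingers over the board, clear of everything. I'll lower 5 mm, then approach and push.

>>> send_rows(
  motion=[
    [0,-0.5,0.5,0,0,0],
    [0,-1.0,0.5,0,0,0],
    [0,-1.5,0.5,0,0,0],
    [0,-2.0,0.5,0,0,0],
    [0,-2.4,0.5,0,0,0],
    [0,-2.6,0.5,0,0,0],
    [0,-2.8,0.5,0,0,0],
    [0,-3.0,0.5,0,0,0],
    [0,-3.2,0.5,0,0,0],
    [0,-3.4,0.5,0,0,0],
    [0,-3.6,0.5,0,0,0],
    [0,-3.8,0.5,0,0,0],
  ],
)

```text
time_s: 3.33
tool_pos: [504.4, -9.6, 201.5]
ee_rot: [179.9, 0.0, -93.8]
force: [-3.5, 0.4, 0.7]
opening: 86.7
```

```bash
python3 -c "
from h import *
st()"
```

```text
t 3.33 pos [504.4  -9.6 201.5] uv 503.8 24.3 rot [ 1.7989e+02  2.0000e-02 -9.3830e+01] Fuv -3.6 0.1 z 0.7 86.7
```

>>> send_rows(
  motion=[
    [0,-0.3,0,0,0,0],
    [0,-0.7,0,0,0,0],
    [0,-1.1,0,0,0,0],
    [0,-1.5,0,0,0,0],
    [0,-1.9,0,0,0,0],
    [0,-2.3,0,0,0,0],
    [0,-2.7,0,0,0,0],
    [0,-3.1,0,0,0,0],
    [0,-3.5,0,0,0,0],
    [0,-3.9,0,0,0,0],
    [0,-4.3,0,0,0,0],
    [0,-4.6,0,0,0,0],
  ],
)

```text
time_s: 4.33
tool_pos: [551.3, -13.0, 201.8]
ee_rot: [-180.0, -0.0, -93.9]
force: [-3.0, 0.7, -1.6]
opening: 87.1
```

```bash
python3 -c "
from h import *
st()
pic('top','pics/t2.png',(190,145,380,280),4.2)"
```

```text
t 4.33 pos [551.3 -13.  201.8] uv 550.9 24.0 rot [-179.97   -0.    -93.86] Fuv -3.0 0.5 z -1.6 87.1
```

View pics/t2.png

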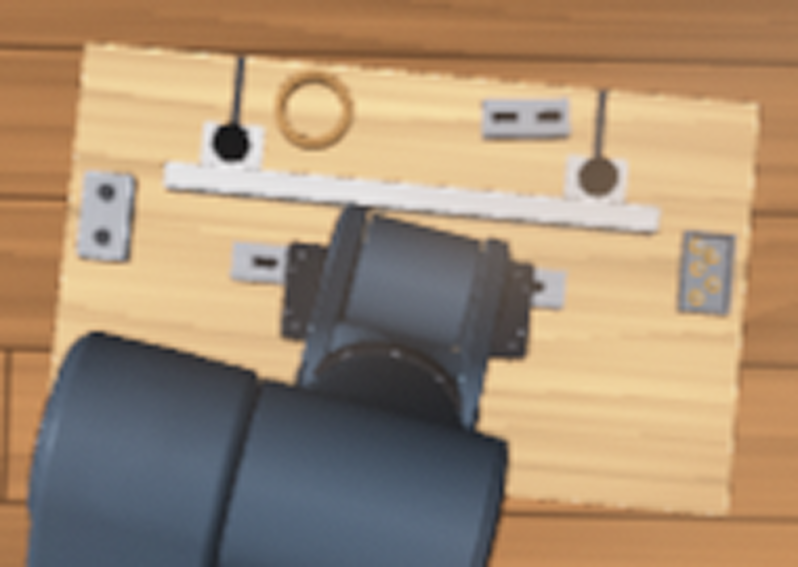

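The post has moved evenly: its ends are at (233,262) and (563,288), parallel to the fence, with about 38 mm still to go. I'll continue more slowly.

>>> send_rows(
  motion=[
    [0,-0.3,0,0,0,0],
    [0,-0.6,0,0,0,0],
    [0,-0.9,0,0,0,0],
    [0,-1.2,0,0,0,0],
    [0,-1.5,0,0,0,0],
    [0,-1.8,0,0,0,0],
    [0,-2.1,0,0,0,0],
    [0,-2.4,0,0,0,0],
    [0,-2.6,0,0,0,0],
    [0,-2.8,0,0,0,0],
    [0,-2.9,0,0,0,0],
    [0,-3.0,0,0,0,0],
  ],
)

```text
time_s: 5.38
tool_pos: [580.5, -14.9, 201.9]
ee_rot: [179.9, 0.0, -93.8]
force: [-5.7, -0.1, 4.4]
opening: 86.9
```

>>> send_rows(
  motion=[
    [0,-0.05,0,0,0,0],
    [0,-0.1,0,0,0,0],
    [0,-0.15,0,0,0,0],
    [0,-0.2,0,0,0,0],
    [0,-0.25,0,0,0,0],
    [0,-0.3,0,0,0,0],
    [0,-0.35,0,0,0,0],
    [0,-0.4,0,0,0,0],
    [0,-0.4,0,0,0,0],
  ],
)

```text
time_s: 6.13
tool_pos: [584.5, -15.2, 201.9]
ee_rot: [180.0, 0.0, -93.9]
force: [-4.9, 0.3, 3.4]
opening: 86.8
```

```bash
python3 -c "
from h import *
st()"
```

```text
t 6.13 pos [584.5 -15.2 201.9] uv 584.2 24.1 rot [ 1.7995e+02  1.0000e-02 -9.3860e+01] Fuv -4.9 0.0 z 3.4 86.8
```

>>> send_rows(
  motion=[
    [0,-0.03,0,0,0,0],
    [0,-0.06,0,0,0,0],
    [0,-0.1,0,0,0,0],
    [0,-0.13,0,0,0,0],
    [0,-0.16,0,0,0,0],
    [0,-0.2,0,0,0,0],
    [0,-0.2,0,0,0,0],
  ],
)

```text
time_s: 6.72
tool_pos: [586.5, -15.3, 201.9]
ee_rot: [179.9, 0.0, -93.9]
force: [-5.6, 0.8, 3.2]
opening: 87.1
```

>>> send_rows(
  motion=[
    [0,-0.03,0,0,0,0],
    [0,-0.06,0,0,0,0],
    [0,-0.1,0,0,0,0],
    [0,-0.1,0,0,0,0],
  ],
)

```text
time_s: 7.05
tool_pos: [587.5, -15.3, 201.9]
ee_rot: [180.0, 0.0, -93.9]
force: [-5.5, 0.8, 3.3]
opening: 87.0
```

>>> send_rows(
  motion=[
    [0,-0.03,0,0,0,0],
    [0,-0.06,0,0,0,0],
    [0,-0.1,0,0,0,0],
    [0,-0.1,0,0,0,0],
  ],
)

```text
time_s: 7.38
tool_pos: [588.5, -15.4, 201.9]
ee_rot: [180.0, 0.0, -93.9]
force: [-5.5, 1.2, 4.7]
opening: 87.1
```

>>> send_rows(
  motion=[
    [0,-0.03,0,0,0,0],
    [0,-0.05,0,0,0,0],
    [0,-0.05,0,0,0,0],
  ],
)

```text
time_s: 7.63
tool_pos: [588.7, -15.4, 201.9]
ee_rot: [179.9, 0.0, -93.9]
force: [-5.6, 0.3, 4.1]
opening: 86.8
```

>>> send_rows(
  motion=[
    [0,-0.02,0,0,0,0],
    [0,-0.03,0,0,0,0],
    [0,-0.03,0,0,0,0],
  ],
)

```text
time_s: 7.88
tool_pos: [588.8, -15.4, 201.9]
ee_rot: [179.9, 0.0, -93.9]
force: [-6.7, -0.5, 5.2]
opening: 86.9
```

>>> send_rows(
  motion=[
    [0,-0.02,0,0,0,0],
    [0,-0.03,0,0,0,0],
    [0,-0.03,0,0,0,0],
  ],
)

```text
time_s: 8.13
tool_pos: [589.4, -15.5, 201.9]
ee_rot: [179.9, 0.0, -93.9]
force: [-6.5, 1.5, 4.4]
opening: 87.0
```

>>> send_rows(
  motion=[
    [0,-0.02,0,0,0,0],
    [0,-0.04,0,0,0,0],
    [0,-0.05,0,0,0,0],
    [0,-0.05,0,0,0,0],
  ],
)

```text
time_s: 8.47
tool_pos: [589.5, -15.5, 201.9]
ee_rot: [179.8, 0.0, -93.9]
force: [-6.2, 0.4, 5.2]
opening: 87.1
```

>>> send_rows(
  motion=[
    [0,-0.02,0,0,0,0],
    [0,-0.04,0,0,0,0],
    [0,-0.05,0,0,0,0],
    [0,-0.05,0,0,0,0],
  ],
)

```text
time_s: 8.8
tool_pos: [589.7, -15.5, 201.9]
ee_rot: [179.8, 0.0, -93.9]
force: [-6.8, 0.6, 5.4]
opening: 87.1
```

```bash
python3 -c "
from h import *
st()
pic('side','pics/s3.png',(220,180,350,290),6)"
```

```text
t 8.80 pos [589.7 -15.5 201.9] uv 589.4 24.1 rot [ 1.7979e+02  2.0000e-02 -9.3860e+01] Fuv -6.8 0.1 z 5.4 87.1
```

View pics/s3.png

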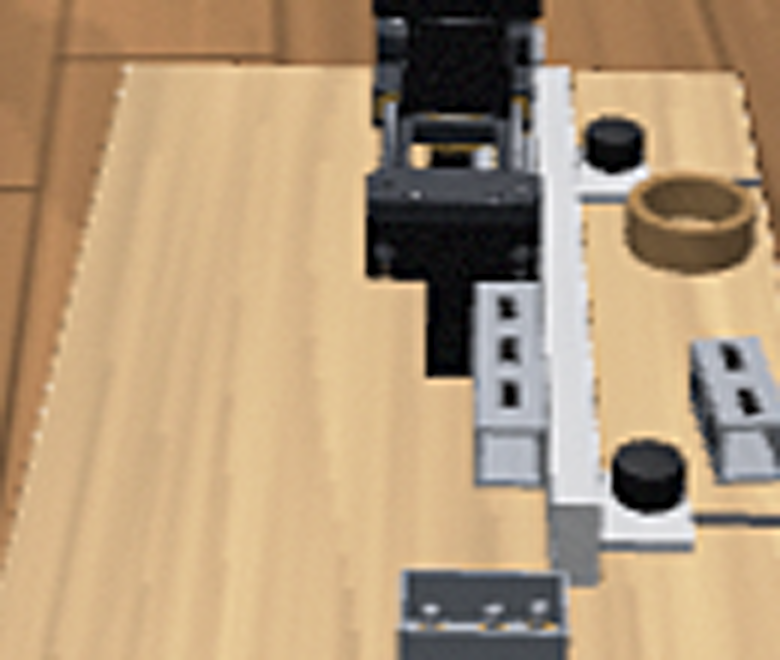

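The post's right end is almost against the fence, at (545,480). I'll keep pressing in small steps.

>>> send_rows(
  motion=[
    [0,-0.02,0,0,0,0],
    [0,-0.04,0,0,0,0],
    [0,-0.06,0,0,0,0],
    [0,-0.06,0,0,0,0],
  ],
)

```text
time_s: 9.18
tool_pos: [590.0, -15.5, 201.9]
ee_rot: [179.7, 0.0, -93.9]
force: [-8.5, -0.8, 6.6]
opening: 87.1
```

>>> send_rows(
  motion=[
    [0,-0.02,0,0,0,0],
    [0,-0.04,0,0,0,0],
    [0,-0.06,0,0,0,0],
    [0,-0.06,0,0,0,0],
  ],
)

```text
time_s: 9.52
tool_pos: [590.3, -15.5, 201.8]
ee_rot: [179.7, 0.0, -93.9]
force: [-9.0, 0.1, 7.5]
opening: 87.1
```

>>> send_rows(
  motion=[
    [0,-0.03,0,0,0,0],
    [0,-0.06,0,0,0,0],
    [0,-0.06,0,0,0,0],
    [0,-0.06,0,0,0,0],
  ],
)

```text
time_s: 9.85
tool_pos: [590.6, -15.5, 201.7]
ee_rot: [179.6, 0.0, -93.9]
force: [-9.8, 0.3, 6.9]
opening: 86.7
```

>>> send_rows(
  motion=[
    [0,-0.03,0,0,0,0],
    [0,-0.06,0,0,0,0],
    [0,-0.06,0,0,0,0],
    [0,-0.06,0,0,0,0],
  ],
)

```text
time_s: 10.18
tool_pos: [590.8, -15.5, 201.8]
ee_rot: [179.5, 0.0, -93.9]
force: [-10.9, 0.2, 9.0]
opening: 87.2
```

```bash
python3 -c "
from h import *
st()
pic('side','pics/s4.png',(220,180,350,290),6)"
```

```text
t 10.18 pos [590.8 -15.5 201.8] uv 590.5 24.1 rot [ 1.7953e+02  4.0000e-02 -9.3910e+01] Fuv -10.9 -0.5 z 9.0 87.2
```

View pics/s4.png

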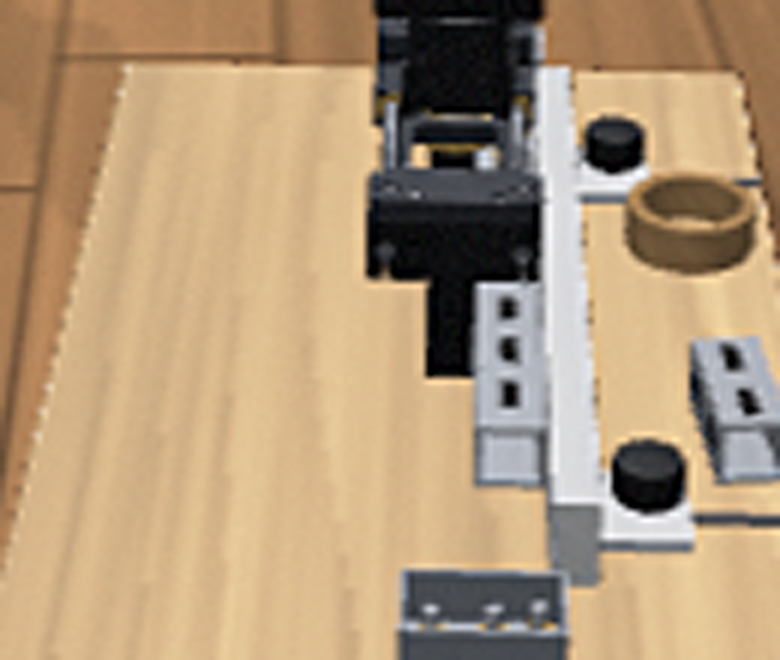

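>>> send_rows(
  motion=[
    [0,-0.04,0,0,0,0],
    [0,-0.08,0,0,0,0],
    [0,-0.12,0,0,0,0],
    [0,-0.16,0,0,0,0],
    [0,-0.2,0,0,0,0],
    [0,-0.2,0,0,0,0],
  ],
)

```text
time_s: 10.73
tool_pos: [591.6, -15.5, 201.6]
ee_rot: [179.3, 0.1, -93.9]
force: [-13.9, -1.2, 10.7]
opening: 87.0
```

>>> send_rows(
  motion=[
    [0,-0.04,0,0,0,0],
    [0,-0.08,0,0,0,0],
    [0,-0.1,0,0,0,0],
    [0,-0.1,0,0,0,0],
    [0,-0.1,0,0,0,0],
  ],
)

```text
time_s: 11.15
tool_pos: [591.9, -15.6, 201.6]
ee_rot: [179.2, 0.1, -93.9]
force: [-15.3, -1.0, 11.2]
opening: 87.2
```

>>> send_rows(
  motion=[
    [0,0.2,0,0,0,0],
    [0,0.5,0,0,0,0],
    [0,0.9,0,0,0,0],
    [0,1.5,0,0,0,0],
    [0,2.5,0,0,0,0],
    [0,3.5,0,0,0,0],
    [0,3.5,-2.5,0,0,0],
    [0,3.5,-5,0,0,0],
    [0,3.5,-7,0,0,0],
    [0,3.5,-7,0,0,0],
  ],
)

```text
time_s: 11.98
tool_pos: [563.8, -14.1, 275.9]
ee_rot: [-179.3, -0.1, -93.9]
force: [-0.0, 0.3, 0.8]
opening: 87.4
```

>>> send_rows(
  motion=[
    [2,0,0,0,0,-7],
    [4,0,0,0,0,-14],
    [6,0,0,0,0,-21],
    [8,0,0,0,0,-28],
    [10,0,0,0,0,-35],
    [12,0,0,0,0,-42],
    [14,0,0,0,0,-49],
    [16,0,0,0,0,-56],
    [17,0,0,0,0,-63],
    [17,0,0,0,0,-70],
    [17,0,0,0,0,-77],
    [17,0,0,0,0,-84],
  ],
  grip=-1,
  squeeze=20,
)

```text
time_s: 12.98
tool_pos: [550.3, -184.1, 271.1]
ee_rot: [180.0, -0.1, -9.6]
force: [1.1, 0.3, -0.2]
opening: 15.0
```

>>> send_rows(
  motion=[
    [0,0,0,0,0,-6],
    [0,0,0,0,0,-6],
    [0,0,0,0,0,-6],
    [0,0,0,0,0,-6],
  ],
)

```text
time_s: 13.32
tool_pos: [550.0, -183.4, 271.4]
ee_rot: [180.0, -0.0, -4.0]
force: [0.4, -0.7, 0.5]
opening: 0.4
```

```bash
python3 -c "
from h import *
st()
pic('side','pics/s5.png',(220,180,350,290),6)
pic('top','pics/t5.png',(190,145,380,280),4.2)"
```

```text
t 13.32 pos [ 550.  -183.4  271.4] uv 561.0 -146.0 rot [ 1.7998e+02 -4.0000e-02 -3.9900e+00] Fuv 0.4 -0.7 z 0.5 0.4
```

View pics/s5.png

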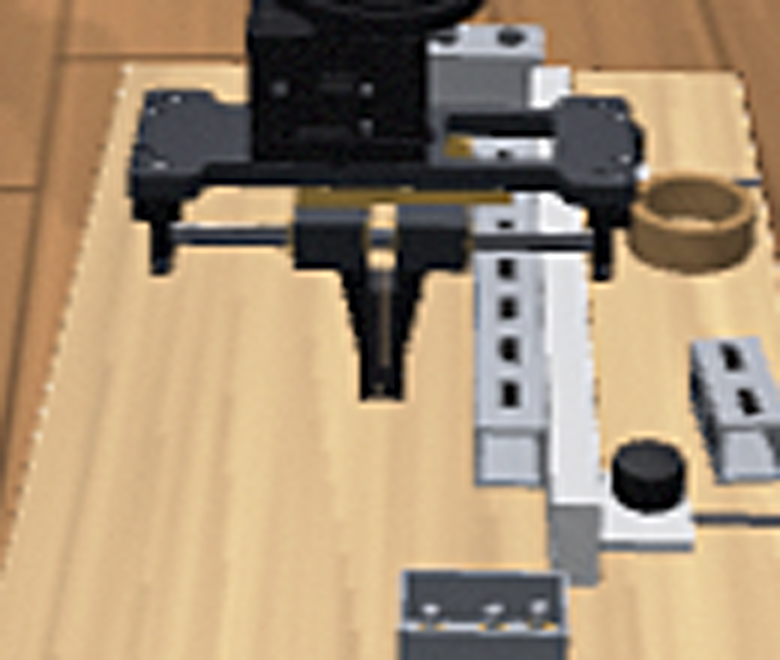

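View pics/t5.png

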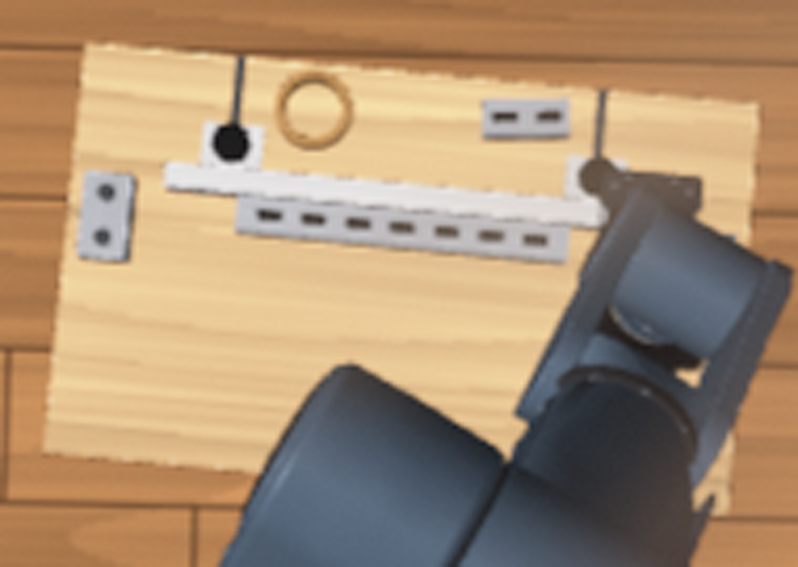

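The post now lies along the fence over its whole length, and the fence looks unmoved. The closed tips are about 20 mm wide. I'll go to the right end of the post, slightly off centre so they also bear on its near wall.

>>> send_rows(
  motion=[
    [2,0,0,0,0,0],
    [4,0,0,0,0,0],
    [4.7,0,0,0,0,0],
    [4.7,0,2,0,0,0],
    [4.7,0,4,0,0,0],
    [4.7,0,6,0,0,0],
    [4.7,0,7,0,0,0],
    [4.7,0,7,0,0,0],
    [4.7,0,7,0,0,0],
  ],
)

```text
time_s: 14.17
tool_pos: [596.4, -186.3, 201.4]
ee_rot: [-180.0, 0.1, -3.9]
force: [0.2, -0.3, 0.1]
opening: 0.5
```

```bash
python3 -c "
from h import *
st()
pic('side','pics/s6.png',(220,180,350,290),6)"
```

```text
t 14.17 pos [ 596.4 -186.3  201.4] uv 607.6 -145.9 rot [-1.7997e+02  7.0000e-02 -3.8700e+00] Fuv 0.2 -0.3 z 0.1 0.5
```

View pics/s6.png

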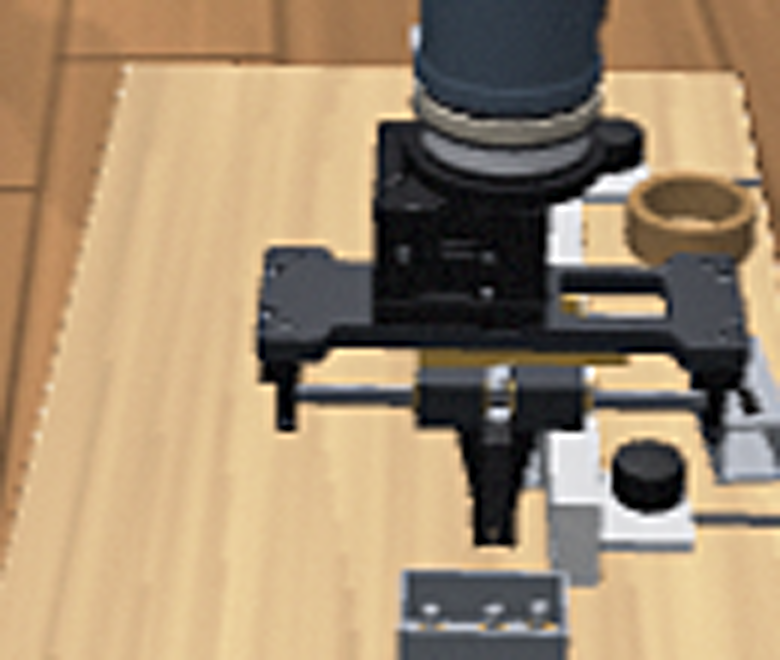

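The fingertips are at about (495,540), with about 11 mm between them and the fence. Now I'll approach and slide the post.

>>> send_rows(
  motion=[
    [0,-0.6,0,0,0,0],
    [0,-1.2,0,0,0,0],
    [0,-1.8,0,0,0,0],
    [0,-2.2,0,0,0,0],
    [0,-2.4,0,0,0,0],
    [0,-2.6,0,0,0,0],
    [0,-2.8,0,0,0,0],
    [0,-3.0,0,0,0,0],
    [0,-3.2,0,0,0,0],
    [0,-3.4,0,0,0,0],
    [0,-3.6,0,0,0,0],
    [0,-3.8,0,0,0,0],
  ],
)

```text
time_s: 15.22
tool_pos: [599.2, -149.0, 201.7]
ee_rot: [180.0, -0.0, -3.9]
force: [-1.3, -3.6, -0.6]
opening: 0.6
```

```bash
python3 -c "
from h import *
st()"
```

```text
t 15.22 pos [ 599.2 -149.   201.7] uv 607.8 -108.4 rot [ 1.7995e+02 -1.0000e-02 -3.8600e+00] Fuv -1.0 -3.7 z -0.6 0.6
```

>>> send_rows(
  motion=[
    [0.01,-0.3,0,0,0,0],
    [0.02,-0.7,0,0,0,0],
    [0.02,-1.1,0,0,0,0],
    [0.03,-1.5,0,0,0,0],
    [0.03,-1.9,0,0,0,0],
    [0.03,-2.3,0,0,0,0],
    [0.04,-2.7,0,0,0,0],
    [0.04,-3.1,0,0,0,0],
    [0.04,-3.5,0,0,0,0],
    [0.05,-3.9,0,0,0,0],
    [0.05,-4.3,0,0,0,0],
    [0.05,-4.5,0,0,0,0],
  ],
)

```text
time_s: 16.22
tool_pos: [602.6, -103.0, 201.7]
ee_rot: [-180.0, 0.0, -3.8]
force: [-1.7, -4.1, 0.4]
opening: 0.1
```

```bash
python3 -c "
from h import *
st()
pic('top','pics/t7.png',(190,145,380,280),4.2)"
```

```text
t 16.22 pos [ 602.6 -103.   201.7] uv 608.1 -62.3 rot [-1.7999e+02  4.0000e-02 -3.8300e+00] Fuv -1.4 -4.2 z 0.4 0.1
```

View pics/t7.png

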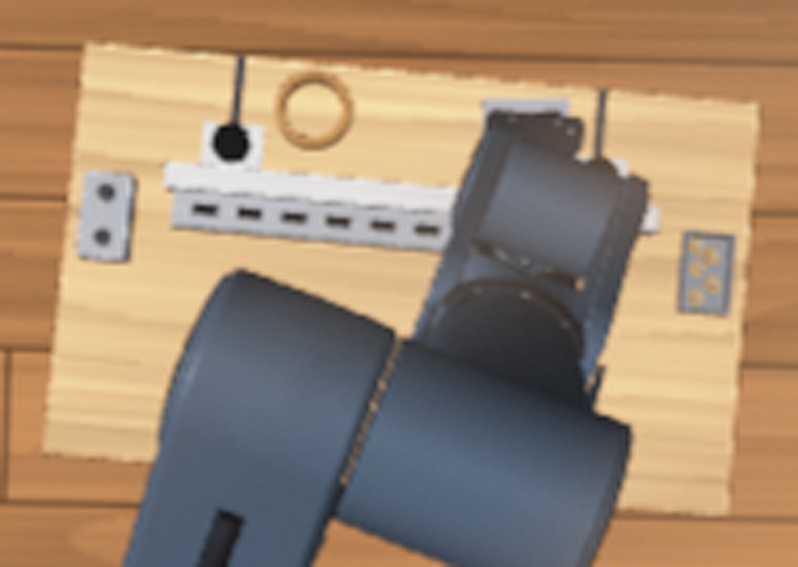

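The post is still flush. Its left end is at (173,210) and the stop face at (132,215), leaving a gap of about 30 mm. I'll slow down as it closes.

>>> send_rows(
  motion=[
    [0,-0.2,0,0,0,0],
    [0,-0.5,0,0,0,0],
    [0,-0.8,0,0,0,0],
    [0,-1.1,0,0,0,0],
    [0.01,-1.4,0,0,0,0],
    [0.01,-1.7,0,0,0,0],
    [0.01,-1.9,0,0,0,0],
    [0.01,-2.0,0,0,0,0],
    [0.01,-2.1,0,0,0,0],
    [0.01,-2.2,0,0,0,0],
    [0.01,-2.2,0,0,0,0],
  ],
)

```text
time_s: 17.18
tool_pos: [604.1, -81.6, 201.7]
ee_rot: [-180.0, 0.0, -3.9]
force: [-3.2, -4.4, 1.2]
opening: 0.3
```

>>> send_rows(
  motion=[
    [0,-0.05,0,0,0,0],
    [0,-0.1,0,0,0,0],
    [0,-0.15,0,0,0,0],
    [0,-0.2,0,0,0,0],
    [0,-0.25,0,0,0,0],
    [0,-0.3,0,0,0,0],
    [0,-0.3,0,0,0,0],
  ],
)

```text
time_s: 17.77
tool_pos: [604.3, -78.8, 201.7]
ee_rot: [180.0, 0.0, -3.9]
force: [-2.5, -4.5, 0.3]
opening: 0.3
```

>>> send_rows(
  motion=[
    [0,-0.04,0,0,0,0],
    [0,-0.08,0,0,0,0],
    [0,-0.12,0,0,0,0],
    [0,-0.16,0,0,0,0],
    [0,-0.2,0,0,0,0],
    [0,-0.2,0,0,0,0],
  ],
)

```text
time_s: 18.27
tool_pos: [604.5, -76.8, 201.7]
ee_rot: [180.0, 0.0, -3.9]
force: [-2.3, -3.8, 1.2]
opening: 0.5
```

```bash
python3 -c "
from h import *
st()"
```

```text
t 18.27 pos [604.5 -76.8 201.7] uv 608.2 -36.1 rot [ 1.7999e+02  4.0000e-02 -3.8600e+00] Fuv -2.0 -4.0 z 1.2 0.5
```

Now for 1 mm steps until contact.

>>> send_rows(
  motion=[
    [0,-0.03,0,0,0,0],
    [0,-0.06,0,0,0,0],
    [0,-0.09,0,0,0,0],
    [0,-0.12,0,0,0,0],
    [0,-0.15,0,0,0,0],
    [0,-0.15,0,0,0,0],
  ],
)

```text
time_s: 18.77
tool_pos: [604.6, -75.3, 201.7]
ee_rot: [180.0, 0.0, -3.9]
force: [-2.8, -3.5, 0.4]
opening: 0.3
```

>>> send_rows(
  motion=[
    [0,-0.03,0,0,0,0],
    [0,-0.06,0,0,0,0],
    [0,-0.09,0,0,0,0],
    [0,-0.1,0,0,0,0],
    [0,-0.1,0,0,0,0],
  ],
)

```text
time_s: 19.18
tool_pos: [604.6, -74.4, 201.7]
ee_rot: [180.0, 0.0, -3.9]
force: [-2.6, -4.7, 0.5]
opening: 0.2
```

>>> send_rows(
  motion=[
    [0,-0.03,0,0,0,0],
    [0,-0.06,0,0,0,0],
    [0,-0.09,0,0,0,0],
    [0,-0.1,0,0,0,0],
    [0,-0.1,0,0,0,0],
  ],
)

```text
time_s: 19.6
tool_pos: [604.7, -73.4, 201.7]
ee_rot: [180.0, 0.0, -3.9]
force: [-2.8, -4.2, 0.9]
opening: 0.4
```

>>> send_rows(
  motion=[
    [0,-0.03,0,0,0,0],
    [0,-0.06,0,0,0,0],
    [0,-0.09,0,0,0,0],
    [0,-0.1,0,0,0,0],
    [0,-0.1,0,0,0,0],
  ],
)

```text
time_s: 20.02
tool_pos: [604.8, -72.4, 201.7]
ee_rot: [180.0, 0.0, -3.9]
force: [-2.2, -5.0, 0.7]
opening: 0.9
```

>>> send_rows(
  motion=[
    [0,-0.03,0,0,0,0],
    [0,-0.06,0,0,0,0],
    [0,-0.09,0,0,0,0],
    [0,-0.1,0,0,0,0],
    [0,-0.1,0,0,0,0],
  ],
)

```text
time_s: 20.43
tool_pos: [604.8, -71.4, 201.7]
ee_rot: [180.0, 0.0, -3.9]
force: [-2.8, -4.6, 0.6]
opening: 0.6
```

>>> send_rows(
  motion=[
    [0,-0.03,0,0,0,0],
    [0,-0.06,0,0,0,0],
    [0,-0.09,0,0,0,0],
    [0,-0.1,0,0,0,0],
    [0,-0.1,0,0,0,0],
  ],
)

```text
time_s: 20.85
tool_pos: [604.9, -70.4, 201.7]
ee_rot: [180.0, 0.0, -3.9]
force: [-2.9, -4.4, 1.4]
opening: 0.6
```

```bash
python3 -c "
from h import *
st()
pic('top','pics/t8.png',(195,175,275,220),9)
pic('side','pics/s8.png',(240,170,350,250),7)"
```

```text
t 20.85 pos [604.9 -70.4 201.7] uv 608.2 -29.6 rot [ 1.7999e+02  4.0000e-02 -3.8600e+00] Fuv -2.6 -4.5 z 1.4 0.6
```

View pics/t8.png

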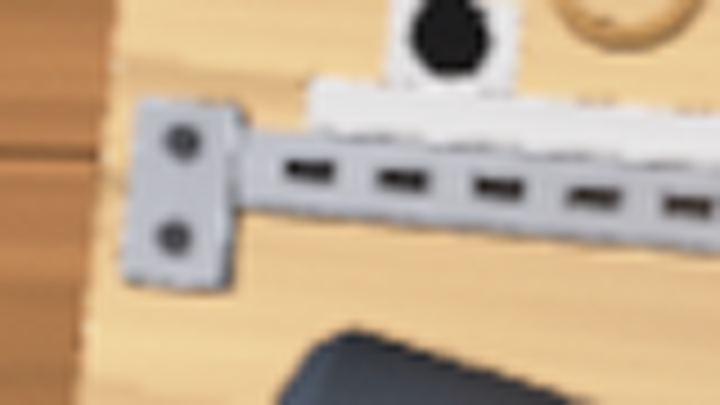

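View pics/s8.png

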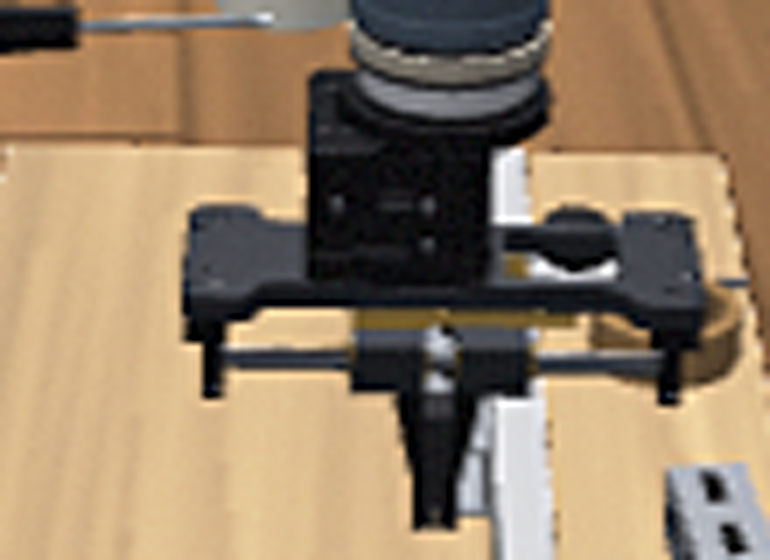

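The top view shows a gap of no more than about a pixel between the post end and the stop, at (238,170). I'll continue in fine steps.

>>> send_rows(
  motion=[
    [0,-0.03,0,0,0,0],
    [0,-0.06,0,0,0,0],
    [0,-0.08,0,0,0,0],
    [0,-0.08,0,0,0,0],
  ],
)

```text
time_s: 21.28
tool_pos: [604.9, -69.8, 201.7]
ee_rot: [180.0, 0.0, -3.8]
force: [-3.2, -5.4, 0.2]
opening: 0.6
```

>>> send_rows(
  motion=[
    [0,-0.03,0,0,0,0],
    [0,-0.06,0,0,0,0],
    [0,-0.08,0,0,0,0],
    [0,-0.08,0,0,0,0],
  ],
)

```text
time_s: 21.62
tool_pos: [605.0, -69.5, 201.7]
ee_rot: [179.9, 0.0, -3.8]
force: [-3.5, -7.4, -0.1]
opening: 0.4
```

>>> send_rows(
  motion=[
    [0,-0.03,0,0,0,0],
    [0,-0.06,0,0,0,0],
    [0,-0.08,0,0,0,0],
    [0,-0.08,0,0,0,0],
  ],
)

```text
time_s: 21.95
tool_pos: [605.0, -69.3, 201.7]
ee_rot: [179.8, 0.0, -3.8]
force: [-4.1, -11.0, 0.5]
opening: 0.5
```

>>> send_rows(
  motion=[
    [0,-0.03,0,0,0,0],
    [0,-0.06,0,0,0,0],
    [0,-0.08,0,0,0,0],
    [0,-0.1,0,0,0,0],
    [0,-0.1,0,0,0,0],
  ],
)

```text
time_s: 22.37
tool_pos: [605.0, -69.0, 201.8]
ee_rot: [179.8, 0.0, -3.8]
force: [-4.5, -12.7, -0.4]
opening: 0.5
```

>>> send_rows(
  motion=[
    [0,0,0,0,0,0],
    [0,0,0,0,0,0],
    [0,0,0,0,0,0],
  ],
)

```text
time_s: 22.62
tool_pos: [605.1, -69.1, 201.8]
ee_rot: [179.8, 0.0, -3.8]
force: [-3.5, -12.4, 0.2]
opening: 0.7
```

>>> send_rows(
  motion=[
    [0,-0.04,0,0,0,0],
    [0,-0.08,0,0,0,0],
    [0,-0.12,0,0,0,0],
    [0,-0.12,0,0,0,0],
    [0,-0.12,0,0,0,0],
  ],
)

```text
time_s: 23.03
tool_pos: [605.1, -68.7, 201.8]
ee_rot: [179.7, 0.0, -3.7]
force: [-5.1, -16.3, 1.1]
opening: 0.3
```

>>> send_rows(
  motion=[
    [0,0.1,0,0,0,0],
    [0,0.3,0,0,0,0],
    [0,0.5,0,0,0,0],
    [0,0.8,0,0,0,0],
    [0,1.3,0,0,0,0],
    [0,2,0,0,0,0],
    [0,3,0,0,0,0],
    [0,3.5,-2,0,0,0],
    [0,3.5,-4.5,0,0,0],
    [0,3.5,-7,0,0,0],
    [-2,3.5,-7,0,0,0],
    [-4,3.5,-7,0,0,0],
  ],
)

```text
time_s: 24.03
tool_pos: [564.2, -99.0, 273.9]
ee_rot: [179.9, -0.4, -3.9]
force: [-0.3, -0.2, 0.3]
opening: 0.5
```

>>> send_rows(
  motion=[
    [-3,0,0,0,0,0],
    [-6,0,0,0,0,0],
    [-9,0,0,0,0,0],
    [-10,0,0,0,0,0],
    [-10,0,0,0,0,0],
  ],
)

```text
time_s: 24.45
tool_pos: [460.9, -90.9, 271.8]
ee_rot: [-179.9, 0.2, -3.9]
force: [0.0, 0.3, -1.0]
opening: 0.9
```

```bash
python3 -c "
from h import *
st()
pic('top','pics/t9.png',(190,165,350,230),5)
pic('side','pics/s9.png',(220,175,350,285),5.5)"
```

```text
t 24.45 pos [460.9 -90.9 271.8] uv 466.0 -59.7 rot [-179.92    0.2    -3.94] Fuv 0.0 0.3 z -1.0 0.9
```

View pics/t9.png

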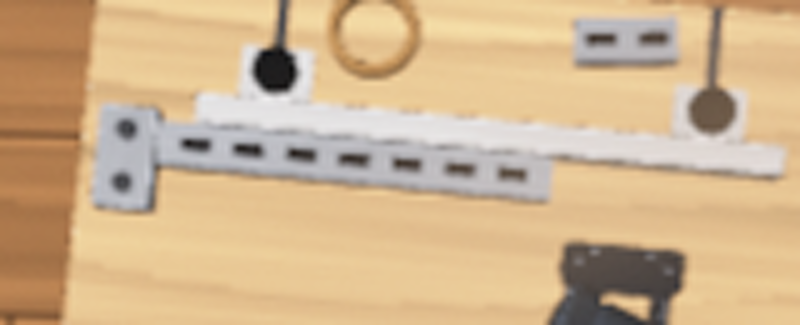

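View pics/s9.png

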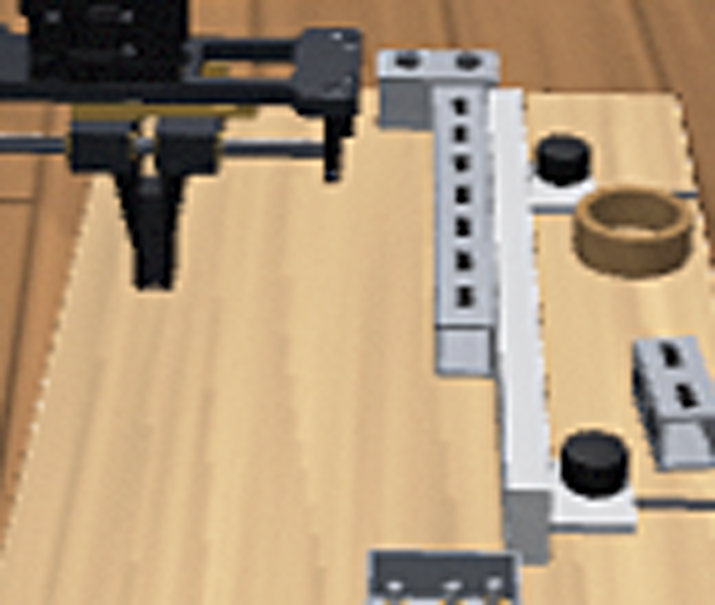

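The post looks flush with both the fence and the stop. I'll press its side once more with both fingers to close any sub-mm swing from the slide.

>>> send_rows(
  motion=[
    [1,-1.5,0,0,0,7],
    [2,-3,0,0,0,14],
    [3,-4.5,0,0,0,21],
    [4,-6,0,0,0,28],
    [5,-7.5,0,0,0,35],
    [6,-9,0,0,0,42],
    [7,-10.5,0,0,0,49],
    [8,-12,0,0,0,56],
    [9,-13.5,0,0,0,63],
    [9,-15,0,0,0,70],
    [9,-16,0,0,0,77],
    [9,-16,0,0,0,84],
  ],
  grip=1,
)

```text
time_s: 25.55
tool_pos: [566.4, 64.6, 271.9]
ee_rot: [-179.8, 0.0, -88.1]
force: [-0.8, -0.4, 0.6]
opening: 72.3
```

>>> send_rows(
  motion=[
    [0,0,0,0,0,6],
    [0,0,0,0,0,6],
    [0,0,0,0,0,6],
    [0,0,0,0,0,6],
  ],
)

```text
time_s: 25.88
tool_pos: [565.0, 62.4, 271.8]
ee_rot: [-179.9, 0.0, -93.7]
force: [-0.9, -1.0, -0.2]
opening: 86.2
```

>>> send_rows(
  motion=[
    [0,0,2,0,0,0],
    [0,0,4,0,0,0],
    [0,0,6,0,0,0],
    [0,0,7,0,0,0],
    [0,0,7,0,0,0],
    [0,0,7,0,0,0],
  ],
)

```text
time_s: 26.38
tool_pos: [564.1, 62.4, 201.5]
ee_rot: [180.0, 0.0, -93.8]
force: [-0.2, 0.6, -0.7]
opening: 87.1
```

```bash
python3 -c "
from h import *
st()"
```

```text
t 26.38 pos [564.1  62.4 201.5] uv 558.7 100.1 rot [179.96   0.   -93.83] Fuv -0.2 0.6 z -0.7 87.1
```

>>> send_rows(
  motion=[
    [0,-0.4,0,0,0,0],
    [0,-0.8,0,0,0,0],
    [0,-1.2,0,0,0,0],
    [0,-1.6,0,0,0,0],
    [0,-2.0,0,0,0,0],
    [0,-2.3,0,0,0,0],
    [0,-2.5,0,0,0,0],
    [0,-2.7,0,0,0,0],
    [0,-2.8,0,0,0,0],
    [0,-2.8,0,0,0,0],
  ],
)

```text
time_s: 27.22
tool_pos: [592.0, 60.6, 201.7]
ee_rot: [-180.0, -0.0, -93.9]
force: [0.0, 0.3, -0.7]
opening: 86.8
```

>>> send_rows(
  motion=[
    [0,-0.04,0,0,0,0],
    [0,-0.08,0,0,0,0],
    [0,-0.12,0,0,0,0],
    [0,-0.16,0,0,0,0],
    [0,-0.2,0,0,0,0],
    [0,-0.25,0,0,0,0],
    [0,-0.25,0,0,0,0],
  ],
)

```text
time_s: 27.8
tool_pos: [594.5, 60.4, 201.8]
ee_rot: [-180.0, 0.0, -93.9]
force: [0.9, -0.2, -0.1]
opening: 87.3
```

>>> send_rows(
  motion=[
    [0,-0.04,0,0,0,0],
    [0,-0.08,0,0,0,0],
    [0,-0.12,0,0,0,0],
    [0,-0.16,0,0,0,0],
    [0,-0.2,0,0,0,0],
    [0,-0.2,0,0,0,0],
  ],
)

```text
time_s: 28.3
tool_pos: [595.3, 60.4, 201.6]
ee_rot: [179.8, 0.0, -93.9]
force: [-4.5, 0.2, 3.6]
opening: 87.1
```

```bash
python3 -c "
from h import *
st()"
```

```text
t 28.30 pos [595.3  60.4 201.6] uv 589.9 100.2 rot [179.79   0.   -93.88] Fuv -4.5 -0.1 z 3.6 87.1
```

Contact at u ≈ 589.5, the same place as before, so the fence hasn't shifted. I'll press to about 14 N.

>>> send_rows(
  motion=[
    [0,-0.04,0,0,0,0],
    [0,-0.08,0,0,0,0],
    [0,-0.12,0,0,0,0],
    [0,-0.16,0,0,0,0],
    [0,-0.2,0,0,0,0],
    [0,-0.25,0,0,0,0],
    [0,-0.25,0,0,0,0],
  ],
)

```text
time_s: 28.88
tool_pos: [596.2, 60.3, 201.5]
ee_rot: [179.5, 0.0, -93.9]
force: [-9.3, -0.7, 6.8]
opening: 86.8
```

>>> send_rows(
  motion=[
    [0,-0.04,0,0,0,0],
    [0,-0.08,0,0,0,0],
    [0,-0.12,0,0,0,0],
    [0,-0.16,0,0,0,0],
    [0,-0.16,0,0,0,0],
    [0,-0.16,0,0,0,0],
  ],
)

```text
time_s: 29.38
tool_pos: [596.8, 60.3, 201.4]
ee_rot: [179.3, -0.0, -93.9]
force: [-10.3, -0.6, 8.8]
opening: 87.2
```

>>> send_rows(
  motion=[
    [0,-0.04,0,0,0,0],
    [0,-0.08,0,0,0,0],
    [0,-0.12,0,0,0,0],
    [0,-0.16,0,0,0,0],
    [0,-0.2,0,0,0,0],
    [0,-0.2,0,0,0,0],
  ],
)

```text
time_s: 29.88
tool_pos: [597.6, 60.3, 201.2]
ee_rot: [179.0, -0.0, -93.9]
force: [-14.4, -1.1, 11.3]
opening: 87.1
```

>>> send_rows(
  motion=[
    [0,0.2,0,0,0,0],
    [0,0.4,0,0,0,0],
    [0,0.6,0,0,0,0],
    [0,0.9,0,0,0,0],
    [0,1.3,0,0,0,0],
    [0,2,0,0,0,0],
    [0,3,0,0,0,0],
    [0,5,0,0,0,0],
    [0,7,-2,0,0,0],
    [0,10,-5,0,0,0],
    [0,13,-8,0,0,0],
    [0,15,-11,0,0,0],
  ],
)

```text
time_s: 30.88
tool_pos: [450.0, 70.2, 312.1]
ee_rot: [179.8, 0.0, -93.8]
force: [-0.2, -0.1, -0.2]
opening: 86.9
```

>>> send_rows(
  motion=[
    [3,0,0,0,0,0],
    [6,0,0,0,0,0],
    [9,0,0,0,0,0],
    [12,0,0,0,0,0],
    [15,0,0,0,0,0],
    [18,0,-2,0,0,0],
    [21,0,-4,0,0,0],
    [24,0,-6,0,0,0],
    [24,0,-6,0,0,0],
  ],
)

```text
time_s: 31.63
tool_pos: [438.5, -175.1, 375.7]
ee_rot: [-179.3, -0.5, -94.1]
force: [0.4, -0.6, 0.6]
opening: 87.0
```

```bash
python3 -c "
from h import *
st()
pic('top','pics/t10.png',(190,145,380,280),4.2)
pic('side','pics/s10.png',(230,175,360,285),5.4)"
```

```text
t 31.63 pos [ 438.5 -175.1  375.7] uv 449.2 -145.2 rot [-179.32   -0.52  -94.1 ] Fuv 0.4 -0.5 z 0.6 87.0
```

View pics/t10.png

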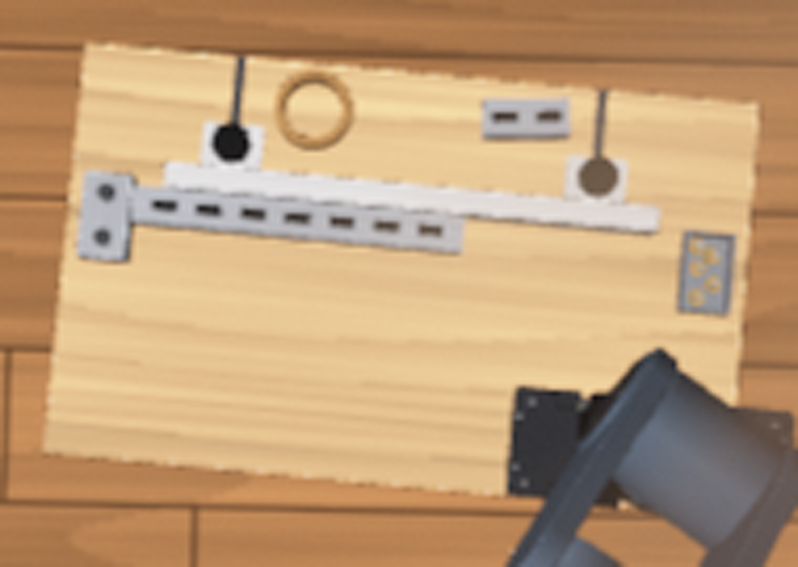

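View pics/s10.png

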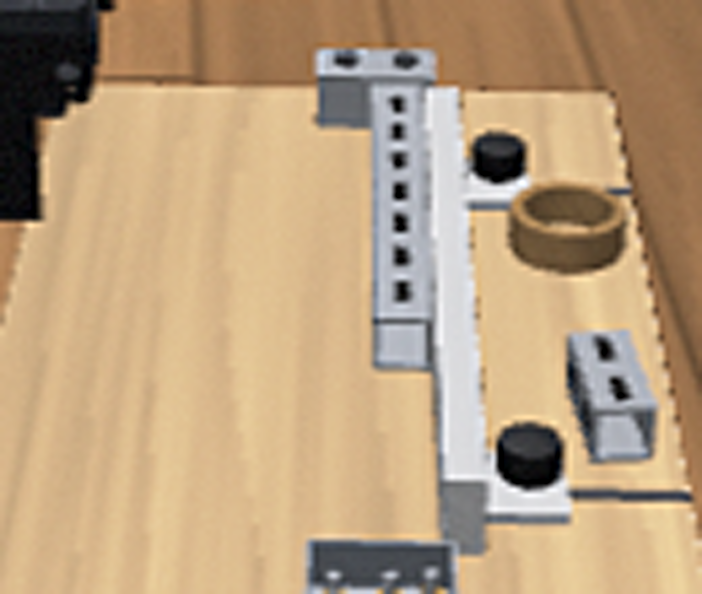

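The top view shows the post tight to the fence and to the stop, at (133,205), with the arm well clear. One numeric check that nothing else moved, then I'll hand in.

```bash
python3 - <<'E'
from h import *
a=cv2.imread("pics/top0.png").astype(np.float32); d=vision.get_image("top"); cv2.imwrite("pics/tf.png",d["image"]); b=d["image"].astype(np.float32)
g=lambda i:cv2.cvtColor(i,cv2.COLOR_BGR2GRAY)
for n,(x0,y0,x1,y1) in dict(fenceR=(305,170,352,200),fenceLback=(225,170,260,186),tin=(348,196,370,224),stopL=(200,180,219,212),offcut=(300,164,330,182),tape=(252,158,276,184),hammer=(385,225,420,255)).items():
    print(n,np.round(cv2.phaseCorrelate(g(a)[y0:y1,x0:x1].copy(),g(b)[y0:y1,x0:x1].copy())[0],3),np.abs(a-b)[y0:y1,x0:x1].max())
# post end profile across the stop gap: before (t9) vs now
c=cv2.resize(cv2.imread("pics/t9.png"),(160,65),interpolation=cv2.INTER_AREA)
print("post t9->now",cv2.phaseCorrelate(g(c.astype(np.float32))[20:42,25:120].copy(),g(b)[185:207,215:310].copy()))
# predicted post pose: top near edge line & right end
P=[ray(d,((u+.5)/4.2-.5+190,(v+.5)/4.2-.5+145),42) for u,v in [(133,222),(461,254),(463,219)]]
print([((p@U).round(1),(p@V).round(1)) for p in P])
r.job_done()
st()
E
```

```text
fenceR [ 0.033 -0.024] 6.0
fenceLback [-0.038 -0.043] 6.0
tin [-0.015  0.055] 5.0
stopL [-0.042  0.012] 6.0
offcut [0.052 0.012] 6.0
tape [-0.001  0.475] 6.0
hammer [0.019 0.032] 6.0
post t9->now ((-0.005735058730486742, -0.004376195110758374), 1.0059895653070674)
[(np.float64(599.9), np.float64(247.0)), (np.float64(597.8), np.float64(-19.2)), (np.float64(626.3), np.float64(-18.3))]
the job is handed in; nothing more can be done
the job is handed in; nothing more can be done
```

The post now lies flat along the fence over its whole length, with its left end butted against the stop, and the job is handed in at about 32 s of the 72 s.

- **What I did:** I pushed the post square across the board with both open fingertips and pressed it against the fence at about 15 N. I then slid it left along the fence from its right end and butted it against the stop at about 16 N. Finally I pressed its side once more at about 14 N and backed the arm off.
- **Last checks that passed:**
  - The final top and side pictures show no visible gap at the fence or the stop.
  - The fence gave contact at the same place on both presses, within about 0.5 mm. Its picture, and those of the stop, tin, offcut and hammer, match the starting ones to within 0.06 pixel. I compared the mug, can, screwdriver and screw box neither by numbers nor in the last pictures.
  - The last press did not move the post (0.01 pixel change), and the wrist read no load afterwards.
- **Checks that disagreed:**
  - The tape's image shift came out at 0.5 pixel, but its pixels differ by no more than noise, so I take it as unmoved.
  - Hand-picked edge points put the post's right end about 4 mm from where I calculated. They also left the side about 2 mm out of line with my assumed fence direction. Picking error and the 2 mm calibration probably explain both, because the contact forces agree with it being home.

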